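Lock the collet collar and index the shaft to the third stop

TASK

On the small indexing fixture, turn the hexagonal lock collar round the shaft clockwise to its locked mark (its end stop), then turn the indexing knob clockwise click by click to the third stop, counting its home stop (the longer mark) as zero; it may be standing at home, at the first stop or between them when you begin. Do not index past the first stop before the collar is locked, do not run past the third stop, and leave the small loose things lying about where they are. Finish while holding: keep the knob's bar pinched between the fingers, still, seated in the third stop, for the measurement.

Things in the scene. Friction and masses are not known exactly. Their poses are not given: they have to be found in the camera images.
- indexer: Fixed indexing fixture: steel base plate 130 x 270 x 12 mm (x, y, z) with two round grey drums. Origin at its underside's centre; -x is its front, +y its left. At local y = +75 mm the collet drum (84 mm wide, top z 60 mm) with the lock collar; at y = -75 mm the knob drum (92 mm wide, top z 50 mm), with a dark plunger block (22 x 24 mm, top z 68 mm) 50 mm behind the knob's axis.
- collar (a joint): Lock collar's angle, rad, growing clockwise seen from above. Starts 0 to 0.3; locked mark and hard end stop at 1.0 (locked is above 0.92). Friction about 0.12 N m; stays where it is left. The collar's x axis is turned (1.0 - value) rad counterclockwise from the fixture's.
- collar_grip (a point): Centre of the collar's steel hexagon, on its axis, 78 mm above the bench. 46 mm across flats, 53 across corners, z 66 to 90 mm, on a dark flange 64 mm wide: fingers cannot go below z 66 mm. A shaft sticks out 14 mm above it. Axes turn with the collar: -x to the small nose on the flange, z up; flats face -x, +x and every 60 degrees. Locked: nose at the longer mark, at the fixture's front.
- knob (a joint): Indexing knob's angle, rad, growing clockwise seen from above. Sprung detents every 20 degrees: home 0.0 (longer mark), first 0.349, second 0.698, third 1.047, fourth 1.396, fifth 1.745. Starts at home or first, seldom caught halfway. About 0.17 N m to leave a stop; past halfway it is drawn into the next. The knob's x axis is turned (0.873 - value) rad counterclockwise from the fixture's.
- knob_grip (a point): Centre of the knob's black bar grip, on the axis, 74 mm above the bench. Bar 44 mm long (x) x 16 mm thick (y), z 61 to 87 mm, on a steel pin wheel 60 mm wide with a thin pointer: fingers cannot go below z 63 mm. Axes turn with the knob: -x is the pointer's direction, z up.
- bushing: Bystander: loose bronze bushing, 22 mm across, 21 mm high, standing on the base plate between the drums. Origin at its underside's centre.
- gauge_block: Bystander: loose steel gauge block 9 x 30 x 20 mm, on the base plate between the drums. Origin at its underside's centre.
- hex_key: Bystander: loose hex key 33 x 88 x 5 mm lying in front of the fixture. Origin at its underside's centre.
- ring_gauge: Bystander: loose steel ring gauge 58 mm across, 18 mm high, lying on the bench to the right. Origin at its underside's centre.
- marker: Bystander: loose black marker pen 136 mm long, 16 mm thick, lying on the bench to the left. Origin at its underside's centre.

How it is judged:
By the outcome, as a careful person would: the job done as asked, in the order asked, and still so for the second after the job is handed in, while the arm keeps its last pose, push and grip.
It also fails if it takes over 50 s, if anything falls off the work surface, if the arm or the gripper's body presses on something with over 40 N, if the wrist force passes 120 N, or if a joint passes its speed limit or range.

ROBOT

A 6-joint arm with a two-finger parallel gripper is mounted at the origin on a cart in front of the work surface, level with it; the furniture and walls round the work are solid. World frame = base frame: x ahead of the robot, y to its left, z up, the work surface at z = 0. Lengths are in m, angles in rad, forces in N, time in s.
With the tool pointing down it reaches from about 0.275 to 0.725 m from the base axis. Payload 5.6 kg.
Tool frame: the origin (TCP) lies midway between the tips of the shut fingers; the grasp point (between the pads) lies 19 mm behind it (grip_depth is the distance from the TCP to the grasp point, in m); z points along the fingers, y is the direction in which the jaws open and shut (so a half turn about z gives the same grasp; the last joint's range is limited). The gripper opens to 85 mm and grips with 20 to 120 N. Pads are 22 mm wide; open, the fingers measure 114 mm over their backs; the gripper's body (76 mm by 85 mm) begins 54 mm behind the grasp point. The pads swing forward as they close: fully open they stand 13 mm farther back than shut.
Start: joints at [1.444, 0.255, 0.108, 0, -1.424, -0.285], TCP at [0.22, 0.504, 0.231] pointing down, gripper open.
Joint ranges: [-2.95, 2.95], [-1.21, 1.97], [-1.09, 1.5], [-2.87, 1.71], [-2.94, -0.07], [-3.05, 3.05]. Speed limits (rad/s): [2.57, 2.57, 3.14, 3.14, 3.14, 3.14].

INTERFACE

Orientations are given as a unit quaternion [x, y, z, w].
In Python, from cell import * gives the robot as it stands. The module is installed in compiled form; this text tells all that it offers.
- The arm moves only by the shell command python3 -m handwheel 'ROWS'. ROWS is JSON, a list that holds one entry, the list of rows, each a list of 5 numbers: the shift along the tool's x, y, z in mm, then the turn about the tool's z in rad, then the opening in per cent of the stroke, from 0 (shut) to 100 (fully open). A call has exactly 10 rows; each row is the pose to reach, as a shift and turn from the pose measured when the call began, along the tool's axes at that moment; what a row does not reach only later rows make up. A row lasts 1/10 s, in which the tool goes at most 50 mm and 8.59 degrees, less where a joint would pass 70% of its speed; a pose out of reach is approached as far as the arm can. A call with a gripper value outside its range is refused whole. The fingers move at their own pace and stop on an object; the grip force is fixed at half the most. Time passes only in rows, so rows that repeat a pose let the fingers close, or fill a call up. It gives the time, the measured TCP pose, the force and the opening at its end, in the units of the state.
- read_state(): the state, without advancing time (a new reading comes with each control period).
- get_image(name): name is "side" or "top" or "wrist"; returns (picture, depth): 384x512x3 uint8, blue, green, red; 384x512 float32, m along the optical axis (not along the pixel's ray), 0 where there is no reading.
- calibration(name): a dict with "mtx" (3x3 intrinsics, pixels), "extrinsics" (4x4, takes a point from camera to world coordinates). Camera axes: x right, y down, z forward; pixel columns grow to the right and rows downward; lengths in m; the calibration is good to about 2 mm. The wrist camera is an equidistant fisheye: a pixel r from the principal point sees the ray r / f radians off the axis. A picture is of the moment at which its call begins: read the wrist's pose just before it. calibration takes no time and is no camera call; for the wrist camera it gives the pose at the moment of the call.
- finish_job(): hands the job in, once; it reports no verdict.
The state is a dict: "time_s": time; "qpos": joint angles; "dq": joint speeds; "joint_torque": joint torques, N m; "ee_pos": TCP position; "eef_rot": TCP orientation; "force": force on the tool from outside, world axes, zero at the start; "ft_torque": the same for the moment, N m; "finger_gap": finger opening in m.
Only numpy, scipy, OpenCV 4.12 (cv2) and the standard library are available. Lean on these libraries where they do the work, as an engineer would, in place of code of your own. Each camera call takes 0.05 s, during which the arm holds its last target.

## Working session

There is one attempt and no reset: what is moved stays moved. The work goes in short steps, Python scripts to look and compute and a shell command to move; the robot and the scene stay as the last step left them, time stands still between calls to the robot, and variables do not carry over. Pictures are saved under pics/ and viewed, and the job is handed in when it is done.

```bash
mkdir -p pics
cat > h.py <<'E'
from cell import *
import numpy as np, cv2
def snap(n,f):
    c=calibration(n); im,d=get_image(n); cv2.imwrite('pics/'+f+'.png',im); np.savez('pics/'+f+'.npz',im=im,d=d,K=c['mtx'],T=c['extrinsics']); return im,d,c
def toplane(f,u,v,z):
    a=np.load('pics/'+f+'.npz'); K,T=a['K'],a['T']
    r=T[:3,:3]@np.linalg.solve(K,[u,v,1]); o=T[:3,3]; return o+r*(z-o[2])/r[2]
E
python3 - <<'E'
from h import *
s=read_state(); print(s)
for n in('top','side','wrist'):
    im,d,c=snap(n,n+'0'); print(n,c)
E
```

```text
{'time_s': 0.0, 'qpos': array([ 1.44359474e+00,  2.55756281e-01,  1.06976690e-01, -5.27629359e-04,
       -1.42391421e+00, -2.84601359e-01]), 'dq': array([ 0.00137857,  0.00099351, -0.00108878,  0.00085639,  0.00063693,
       -0.00083518]), 'joint_torque': array([-1.14851255e-04, -3.86627126e+01,  2.37941462e+01,  5.36484897e+00,
       -6.11080992e-03,  5.32830228e-06]), 'ee_pos': array([0.21987022, 0.50357432, 0.23037182]), 'eef_rot': array([ 9.78868657e-01, -2.04487614e-01, -1.85541054e-04,  9.66315829e-04]), 'force': array([ 0.26487904, -0.12361662, -0.90414389]), 'ft_torque': array([ 0.01575018, -0.02916952,  0.00025056]), 'finger_gap': 0.08540019133708973}
top {'mtx': array([[421.73455152,   0.        , 252.41602777],
       [  0.        , 421.73455152, 194.6802953 ],
       [  0.        ,   0.        ,   1.        ]]), 'extrinsics': array([[-3.91818664e-03, -9.96582343e-01,  8.25123093e-02,
         4.48771111e-01],
       [-9.99991631e-01,  4.00198489e-03,  8.50220205e-04,
         4.08913173e-02],
       [-1.17752746e-03, -8.25082874e-02, -9.96589683e-01,
         1.2642236
[... 347 characters left out ...]
0.07043907,  0.65692655, -0.75065695,  1.015957  ],
       [ 0.00652988, -0.7528137 , -0.65820126,  0.94167833],
       [ 0.        ,  0.        ,  0.        ,  1.        ]])}
wrist {'mtx': array([[297.31863964,   0.        , 260.4078149 ],
       [  0.        , 297.31863964, 198.42432014],
       [  0.        ,   0.        ,   1.        ]]), 'extrinsics': array([[-3.99800256e-01, -8.68495753e-01, -2.93044165e-01,
         2.95178032e-01],
       [-9.16602117e-01,  3.79013104e-01,  1.27238465e-01,
         4.71030998e-01],
       [ 5.61511920e-04,  3.19474873e-01, -9.47594581e-01,
         3.72907132e-01],
       [ 0.00000000e+00,  0.00000000e+00,  0.00000000e+00,
         1.00000000e+00]])}
```

View pics/top0.png

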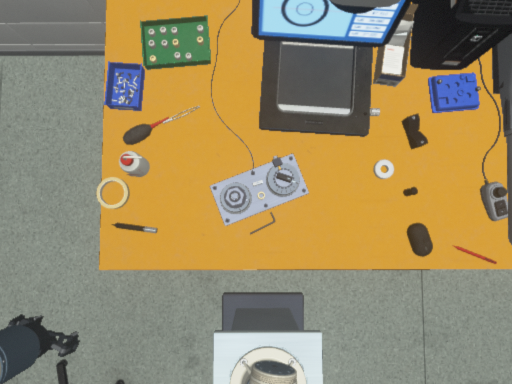

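View pics/side0.png

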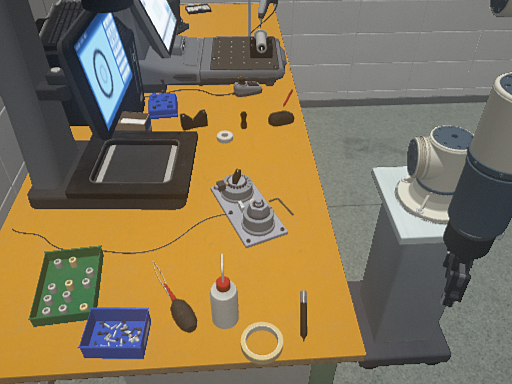

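View pics/wrist0.png

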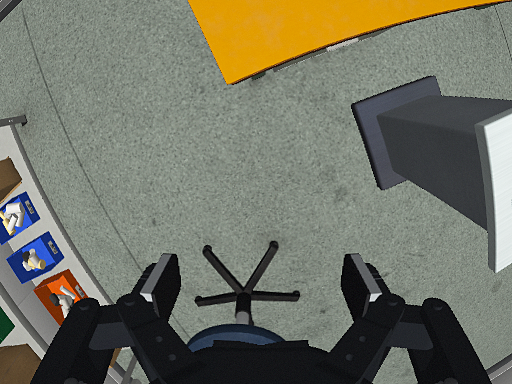

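The top view shows the fixture: collet drum at about (236,198), knob drum at (284,180), and the arm clear on the left. I'll enlarge it.

Run:
```python
from h import *
im=cv2.imread('pics/top0.png'); c=im[145:235,200:320]; cv2.imwrite('pics/top0c.png',cv2.resize(c,None,fx=6.5,fy=6.5,interpolation=cv2.INTER_CUBIC))
im=cv2.imread('pics/side0.png'); c=im[160:250,200:305]; cv2.imwrite('pics/side0c.png',cv2.resize(c,None,fx=6.5,fy=6.5,interpolation=cv2.INTER_CUBIC))
for n,u,v,z in[('top0',236,196,.104),('top0',284,179,.087)]: print(toplane(n,u,v,z))
```

```text
[0.54135869 0.08720175 0.104     ]
[ 0.59008424 -0.0470069   0.087     ]
```

View pics/top0c.png

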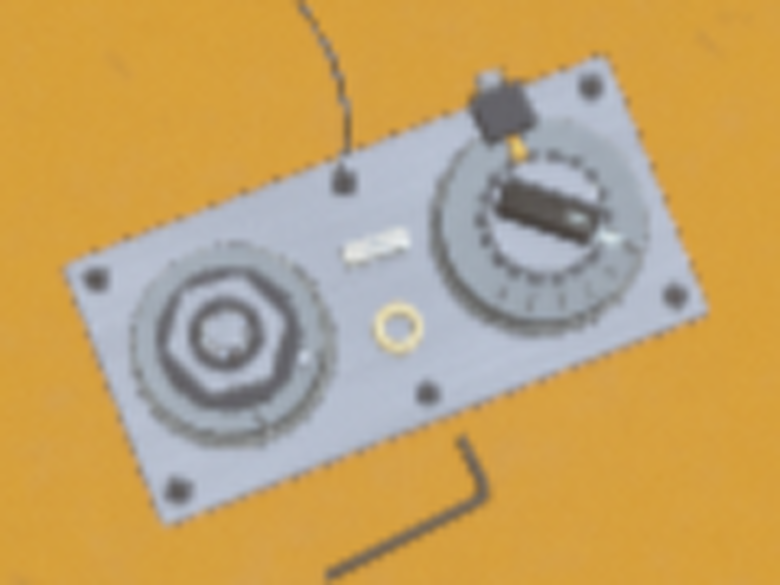

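View pics/side0c.png

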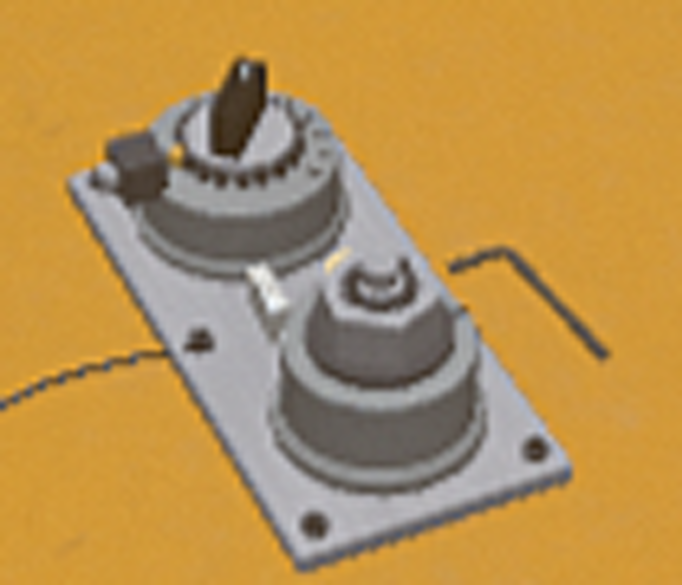

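Run:
```python
from h import *
def P(cx,cy,z): return toplane('top0',200+(cx+.5)/6.5-.5,145+(cy+.5)/6.5-.5,z)
C=[P(*c,.012)[:2] for c in[(65,268),(165,523),(708,310),(605,55)]]
print(C,np.mean(C,0)); 
for i in range(4): print(np.linalg.norm(C[i]-C[i-1]))
d=(C[0]+C[1]-C[2]-C[3]); yaw=np.arctan2(d[1],d[0])-np.pi/2; d2=C[0]+C[3]-C[1]-C[2]; yaw2=np.arctan2(d2[1],d2[0]); print(yaw,yaw2)
y=(yaw*2+yaw2)/3; o=np.mean(C,0); ey=np.array([-np.sin(y),np.cos(y)])
print('pred collar',o+.075*ey,'knob',o-.075*ey)
print('shaft',P(225,331,.104),'bar ends',P(508,200,.087),P(596,228,.087), 'collar nose',P(305,357,.063),'hexcenter',P(229,337,.09))
a=P(508,200,.087)-P(596,228,.087); ba=np.arctan2(a[1],a[0]); print('bar angle',ba,'knob value',.873-(ba-y), (.873-(ba-y))/np.radians(20))
n=P(305,357,.064)[:2]-(o+.075*ey); na=np.arctan2(-n[1],-n[0]); print('collar',1-(na-y), y)
```

```text
[array([0.57953664, 0.16972673]), array([0.46254852, 0.12363162]), array([ 0.55898762, -0.12521587]), array([ 0.6774655 , -0.07938945])] [0.56963457 0.02218825]
0.2676731846611558
0.12574171802556194
0.2668811981646526
0.12703176188540344
0.37213864263341834 0.3721870272860289
pred collar [0.5423628 0.0920542] knob [ 0.59690633 -0.04767769]
shaft [0.54276317 0.09219053 0.104     ] bar ends [ 0.60049487 -0.02948762  0.087     ] [ 0.58815283 -0.06740494  0.087     ] collar nose [0.53448476 0.05886264 0.063     ] hexcenter [0.54130388 0.09109162 0.09      ]
bar angle 1.2561133260806774 knob value -0.010958555229722222 -0.03139394821120498
collar 0.0363290318764653 0.37215477085095516
```

Fixture yaw is about 0.372, plate size is correct (0.267 x 0.126 m), and both axes match the prediction. The knob is at home (about -0.01) and the collar is at about 0.04. I'll move to above the collar.

```bash
python3 -m handwheel '[[[38,20,0,0,100],[82,44,0,0,100],[126,68,0,-0.02,100],[170,92,0,-0.05,100],[214,116,0,-0.08,100],[258,140,0,-0.11,100],[302,163,0,-0.14,100],[340,184,0,-0.17,100],[375,203,0,-0.17,100],[400,216,0,-0.17,100]]]'
python3 - <<'E'
from h import *
snap('wrist','w1'); s=read_state(); print(s)
E
```

```text
time_s: 1.15
ee_pos: [0.501, 0.1434, 0.2306]
eef_rot: [0.993, -0.121, -0.0, 0.001]
force: [-0.4, 0.6, -0.5]
finger_gap: 0.0853
{'time_s': 1.2, 'qpos': array([ 0.57622646,  0.20102546,  0.03484113,  0.00246366, -1.40726361,
        0.74932646]), 'dq': array([ 0.07016111, -0.02198352, -0.04047735, -0.01998981,  0.00452733,
       -0.10740852]), 'joint_torque': array([ 1.22692801e+00, -3.92071867e+01,  2.26399451e+01,  4.50823590e+00,
       -2.46703830e-01, -3.86843551e-02]), 'ee_pos': array([0.50248636, 0.14132776, 0.23039129]), 'eef_rot': array([ 9.92514476e-01, -1.22113803e-01, -2.33280504e-04,  1.78321898e-03]), 'force': array([ 2.53169719, -2.09429363,  0.24493226]), 'ft_torque': array([-0.35021236, -0.27990533,  0.00076112]), 'finger_gap': 0.08558140832074612}
```

View pics/w1.png

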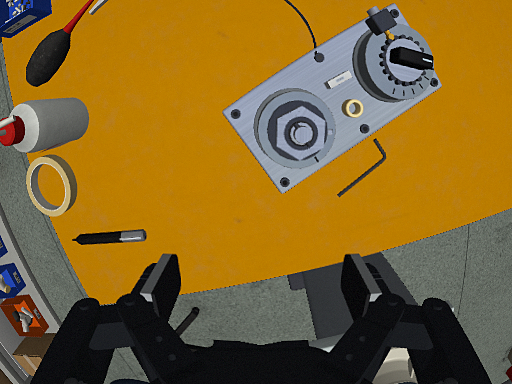

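The wrist view shows the collar at about (300,131), the knob bar at (411,58) and the bystanders well clear. I'll enlarge the fixture to refine the angles.

```bash
cat >> h.py <<'E'
def wray(f,u,v,z):
    a=np.load('pics/'+f+'.npz'); K,T=a['K'],a['T']
    x=(u-K[0,2])/K[0,0]; y=(v-K[1,2])/K[1,1]; th=np.hypot(x,y); r=T[:3,:3]@np.array([x/th*np.sin(th),y/th*np.sin(th),np.cos(th)]); o=T[:3,3]
    return o+r*(z-o[2])/r[2]
def crop(f,x0,y0,w,h,k):
    im=cv2.imread('pics/'+f+'.png'); cv2.imwrite('pics/'+f+'_c%d.png'%x0,cv2.resize(im[y0:y0+h,x0:x0+w],None,fx=k,fy=k,interpolation=cv2.INTER_CUBIC))
E
python3 - <<'E'
from h import *
crop('w1',245,80,100,90,6); crop('w1',350,0,100,110,5)
E
```

```text
(no output)
```

View pics/w1_c245.png

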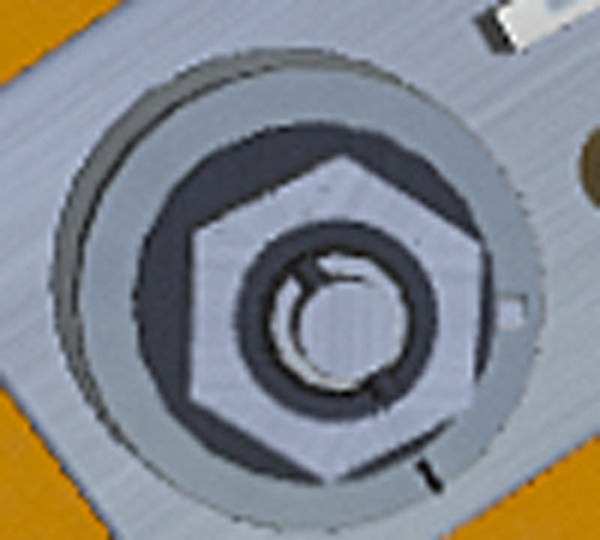

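View pics/w1_c350.png

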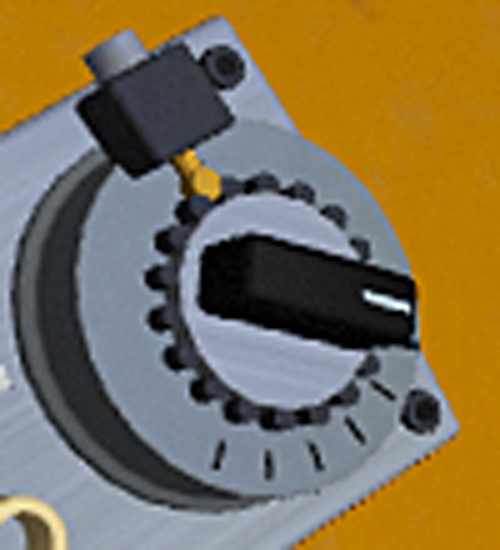

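Run:
```python
from h import *
H=[(342,155),(487,240),(473,410),(332,483),(190,402),(193,233)]
p=np.array([wray('w1',245+(x+.5)/6-.5,80+(y+.5)/6-.5,.09)[:2] for x,y in H]); c=p.mean(0); print(c,np.linalg.norm(p-c,axis=1))
for i in range(3):
    e=p[(i+1)%6]-p[i]+p[(i+3)%6]-p[(i+4)%6]
    a=np.arctan2(e[1],e[0])+np.pi/2; print('normal',a%np.pi, 'q', (1+.3722-a+np.pi/6)%(np.pi/3)-np.pi/6)
n=wray('w1',245+512/6,80+312/6,.064)[:2]-c; print('nose',1-((np.arctan2(-n[1],-n[0])-.3722)),np.linalg.norm(n))
print('shaft',wray('w1',245+353/6,80+315/6,.104))
f=lambda x,y,z:wray('w1',350+x/5,y/5,z)
a=f(250,235,.087)-f(413,278,.087); print('bar upper edge',.873-np.arctan2(a[1],a[0])+.3722,np.linalg.norm(a))
a=f(365,293,.087)-f(408,303,.087); print('line',.873-np.arctan2(a[1],a[0])+.3722, f(386,298,.087))
```

```text
[0.54260516 0.09331012] [0.0265825  0.02759116 0.02669135 0.02652389 0.02701397 0.02695806]
normal 2.3948179918076065 q 0.024579559388991146
normal 1.30140366358137 q 0.07079633641862959
normal 0.25848520858894775 q 0.06651724021445415
nose 0.06577639072800545 0.035176921183362436
shaft [0.54437178 0.09203058 0.104     ]
bar upper edge -0.014776438111142487 0.04033887050862251
line -0.049597761276886865 [ 0.59344257 -0.05883272  0.087     ]
```

```bash
python3 -m handwheel '[[[20,15,0,0,100],[40,30,0,0.01,100],[51,38,10,0.01,100],[51,38,40,0.01,100],[51,38,75,0.01,100],[51,38,105,0.01,100],[51,38,125,0.01,100],[51,38,135,0.01,100],[51,38,140,0.01,100],[51,38,140,0.01,100]]]'
python3 - <<'E'
from h import *
snap('wrist','w2'); s=read_state(); print(s['ee_pos'],s['eef_rot'],s['force'],s['dq'])
R=__import__('scipy.spatial.transform',fromlist=['x']).Rotation.from_quat(s['eef_rot']).as_matrix(); print(np.arctan2(R[1,0],R[0,0]), R.T@(np.array([.5427,.0925,.069])-s['ee_pos']))
E
```

```text
time_s: 2.2
ee_pos: [0.5426, 0.0917, 0.0905]
eef_rot: [0.992, -0.127, -0.0, 0.002]
force: [0.6, 0.0, 0.6]
finger_gap: 0.0852
[0.54308946 0.09184053 0.09119169] [ 9.91910466e-01 -1.26929144e-01  3.09203039e-04  1.58861002e-03] [0.05913253 0.26313857 0.24595285] [-0.00057775 -0.01187757  0.01371913  0.00312191 -0.00268185 -0.00068997]
-0.25454370286643696 [-0.00056553 -0.00060834  0.02218936]
```

View pics/w2.png

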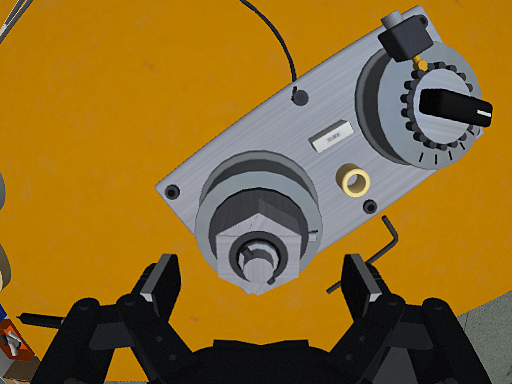

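The hex sits centred between the pads at (258,255), with its flats parallel to the jaws. I'll descend 22 mm and close.

```bash
python3 -m handwheel '[[[0,-0.5,12,0,100],[0,-0.5,22,0,100],[0,-0.5,22,0,100],[0,-0.5,22,0,70],[0,-0.5,22,0,40],[0,-0.5,22,0,40],[0,-0.5,22,0,40],[0,-0.5,22,0,40],[0,-0.5,22,0,40],[0,-0.5,22,0,40]]]'
python3 - <<'E'
from h import *
snap('wrist','w3'); s=read_state(); print(s['ee_pos'],s['eef_rot'],s['force'],s['ft_torque'],s['finger_gap'],s['qpos'])
E
```

```text
time_s: 3.25
ee_pos: [0.5437, 0.0928, 0.07]
eef_rot: [0.992, -0.127, 0.001, 0.001]
force: [-1.6, 3.7, 5.9]
finger_gap: 0.0447
[0.54372952 0.09281224 0.06996134] [ 0.99191946 -0.12686133  0.00100032  0.0009944 ] [-2.17498897  2.50930838  5.19739901] [ 1.06973692  0.65769914 -0.11761347] 0.04432864658347782 [ 0.4546598   0.36049571 -0.17291785  0.00320759 -1.03680661  0.8600963 ]
```

View pics/w3.png

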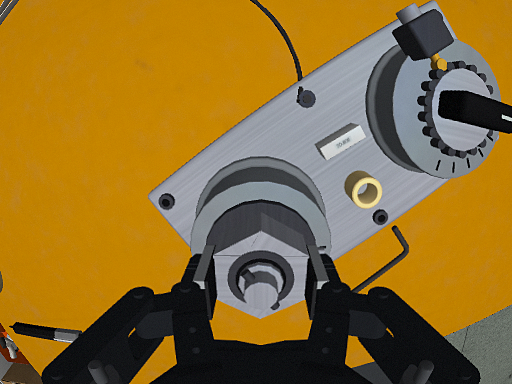

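Gripped: gap 44 mm, force small. I'll turn clockwise (positive about tool z).

```bash
python3 -m handwheel '[[[0,0,0,0.08,40],[0,0,0,0.18,40],[0,0,0,0.29,40],[0,0,0,0.4,40],[0,0,0,0.51,40],[0,0,0,0.62,40],[0,0,0,0.72,40],[0,0,0,0.81,40],[0,0,0,0.87,40],[0,0,0,0.9,40]]]'
python3 - <<'E'
from h import *
s=read_state(); print(s['ee_pos'],s['eef_rot'],s['force'],s['ft_torque'],s['finger_gap'],s['qpos'], 2*np.arctan2(s['eef_rot'][1],s['eef_rot'][0]))
E
```

```text
time_s: 4.3
ee_pos: [0.5432, 0.0922, 0.07]
eef_rot: [0.838, -0.546, 0.001, 0.001]
force: [-2.3, 0.1, 3.2]
finger_gap: 0.0446
[0.5431889  0.09224524 0.06999506] [ 0.83751957 -0.54640469  0.00116926  0.00123211] [-2.29463632  0.09605189  3.23544659] [-0.00520546  0.84308912  0.11425813] 0.044570135154839034 [ 0.45449405  0.36018158 -0.17353027  0.00379745 -1.03800467 -0.04176078] -1.156132668563799
```

```bash
python3 -m handwheel '[[[0,0,0,0.015,40],[0,0,0,0.03,40],[0,0,0,0.045,40],[0,0,0,0.06,40],[0,0,0,0.07,40],[0,0,0,0.075,40],[0,0,0,0.075,40],[0,0,0,0.075,40],[0,0,0,0.075,40],[0,0,0,0.075,40]]]'
python3 - <<'E'
from h import *
snap('wrist','w4');s=read_state(); print(s['ee_pos'],s['eef_rot'],s['force'],s['ft_torque'],s['finger_gap'],s['qpos'], 2*np.arctan2(s['eef_rot'][1],s['eef_rot'][0]))
E
```

```text
time_s: 5.3
ee_pos: [0.5434, 0.0917, 0.0701]
eef_rot: [0.816, -0.578, 0.001, 0.001]
force: [0.5, -3.4, 1.1]
finger_gap: 0.0449
[0.54337198 0.09167523 0.07003252] [ 0.81609993 -0.57790736  0.00145363  0.00136865] [ 0.85294309 -3.84102883  1.09478456] [-1.6467591  -0.38793936  1.90267911] 0.04466002993624258 [ 0.4537787   0.36024196 -0.17359685  0.00448651 -1.03796702 -0.11759051] -1.232327154883836
```

View pics/w4.png

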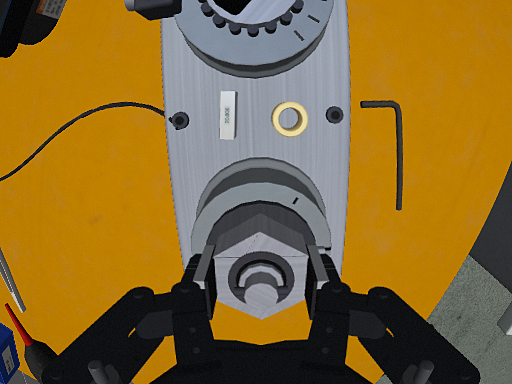

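Run:
```python
from h import *
crop('w4',185,145,160,180,4)
c=np.array([.5427,.0925])
for n,u,v,z in[('w4',295,201,.06),('w4',327,250,.06),('w1',245+430/6,80+475/6,.06),('w1',245+512/6,80+312/6,.064)]:
    p=wray(n,u,v,z)[:2]-c; print(n,np.linalg.norm(p),np.arctan2(-p[1],-p[0])-.3722)
```

```text
w4 0.03543497429032822 0.981819770972259
w4 0.03923273185199549 -0.04836667080163787
w1 0.038157839859965965 -0.015296015052318535
w1 0.034421062893752595 0.9254140997685402
```

View pics/w4_c185.png

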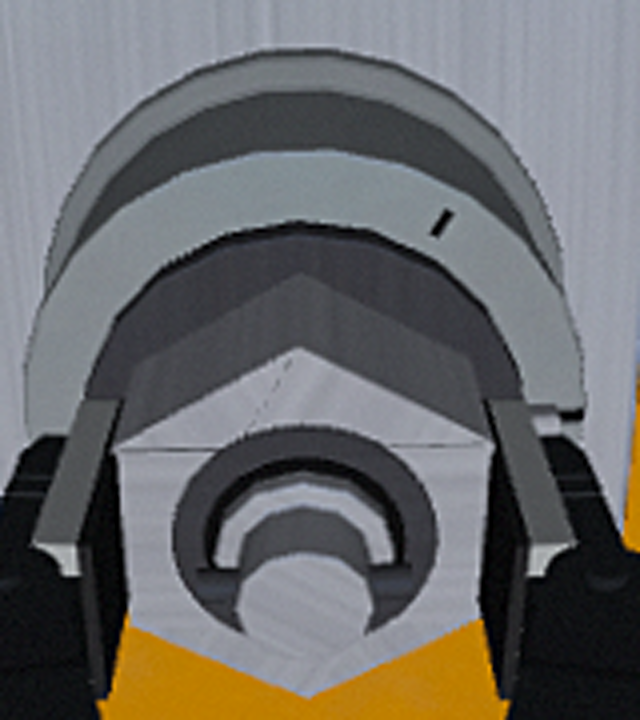

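The nose, at about (325,250), sits at the longer front mark, and wrist torque rose to 1.9 N m, so the end stop is reached. I'll release and lift.

```bash
python3 -m handwheel '[[[0,0,0,0,60],[0,0,0,0,100],[0,0,0,0,100],[0,0,0,0,100],[0,0,-10,0,100],[0,0,-30,0,100],[0,0,-55,0,100],[0,0,-75,0,100],[0,0,-80,0,100],[0,0,-80,0,100]]]'
python3 - <<'E'
from h import *
snap('wrist','w5');s=read_state(); print(s['ee_pos'],s['eef_rot'],s['force'],s['ft_torque'],s['finger_gap'],s['qpos'], 2*np.arctan2(s['eef_rot'][1],s['eef_rot'][0]))
snap('top','top5'); crop('top5',200,145,120,90,6.5)
E
```

```text
time_s: 6.35
ee_pos: [0.5437, 0.0923, 0.1511]
eef_rot: [0.816, -0.578, 0.002, 0.0]
force: [-0.5, 0.7, -0.3]
finger_gap: 0.0854
[0.54310523 0.0921223  0.14993869] [ 0.81599548 -0.57805578  0.00126504  0.00113901] [-0.19043687  0.33979828 -0.35264054] [0.03624582 0.02725668 0.07986819] 0.08505908725859254 [ 0.45438322  0.29449632 -0.04893607  0.003517   -1.22815182 -0.11745997] -1.2326901312851652
```

View pics/w5.png

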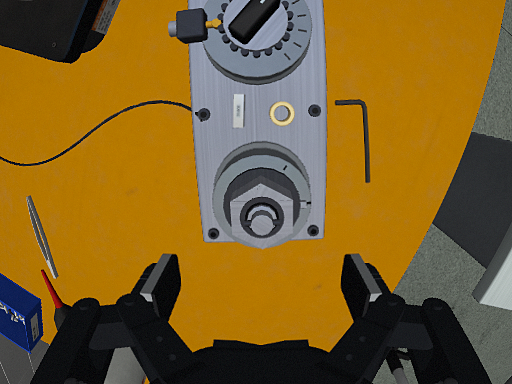

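Run:
```python
from h import *
crop('w5',205,135,120,120,5); crop('w5',165,0,160,95,4.5)
```

```text
(no output)
```

View pics/w5_c205.png

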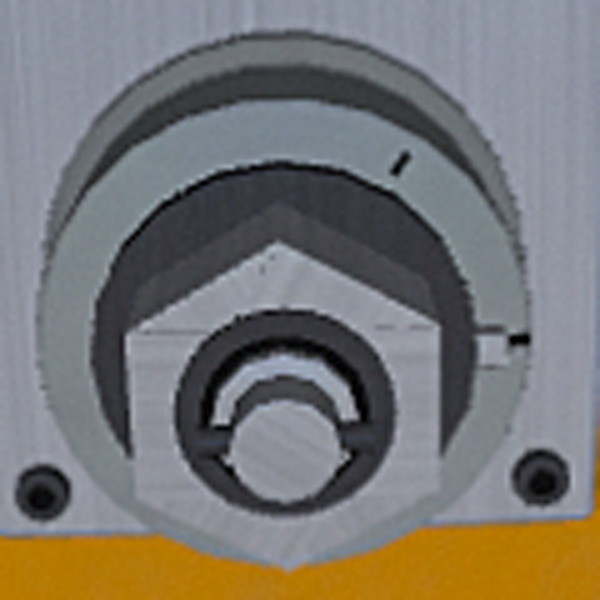

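View pics/w5_c165.png

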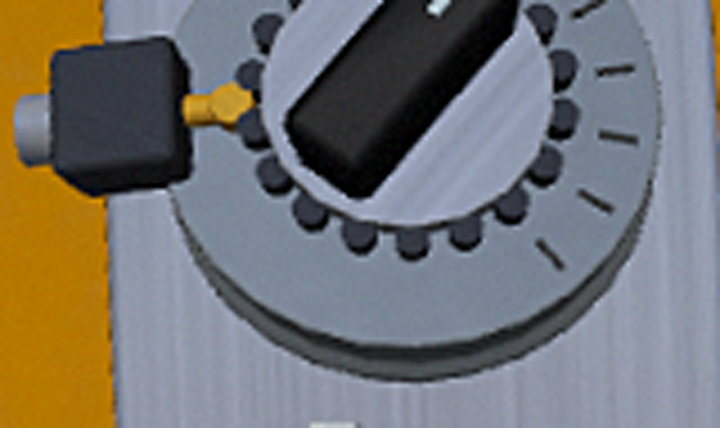

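```bash
python3 -m handwheel '[[[20,0,0,0.05,100],[45,-1,0,0.13,100],[75,-2,0,0.23,100],[105,-3,0,0.33,100],[130,-4,0,0.43,100],[145,-4,0,0.53,100],[150,-4,0,0.61,100],[150,-4,0,0.664,100],[150,-4,0,0.664,100],[150,-4,0,0.664,100]]]'
python3 - <<'E'
from h import *
snap('wrist','w6');s=read_state(); print(s['ee_pos'],s['eef_rot'],s['force'],s['finger_gap'],s['qpos'], 2*np.arctan2(s['eef_rot'][1],s['eef_rot'][0]))
H=[(280,240),(438,325),(438,487),(288,570),(135,487),(128,330)]
p=np.array([wray('w5',205+(x+.5)/5-.5,135+(y+.5)/5-.5,.09)[:2] for x,y in H]); c=p.mean(0); print(c,np.linalg.norm(p-c,axis=1))
for i in range(3):
    e=p[(i+1)%6]-p[i]+p[(i+3)%6]-p[(i+4)%6]
    a=np.arctan2(e[1],e[0])+np.pi/2; print('q', 1+(.3722-a+np.pi/6)%(np.pi/3)-np.pi/6)
n=wray('w5',205+492/5,135+347/5,.064)[:2]-c; print('nose',1-((np.arctan2(-n[1],-n[0])-.3722)),np.linalg.norm(n))
crop('w6',170,130,180,130,4)
E
```

```text
time_s: 7.45
ee_pos: [0.5958, -0.0482, 0.1488]
eef_rot: [-0.584, 0.812, -0.001, -0.002]
force: [0.4, -0.2, 0.2]
finger_gap: 0.0856
[ 0.59589692 -0.04807257  0.14905273] [-0.58364548  0.81200559 -0.0010607  -0.00193501] [-0.22989704 -0.11316796  0.06249764] 0.08549214972145187 [ 0.18296479  0.38511326  0.08062173  0.00373741 -1.26890372 -0.5084516 ] 4.388018041565944
[0.5427398  0.09274443] [0.02608554 0.02596375 0.02644363 0.02674157 0.02591749 0.02600516]
q 1.0366944026345735
q 1.0111008710061182
q 1.0030951767531904
nose 1.0234972622126453 0.03462230036753206
```

View pics/w6.png

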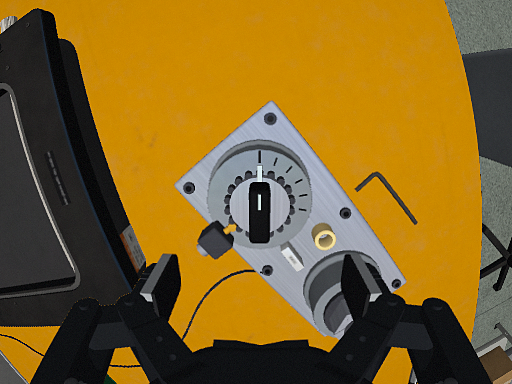

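View pics/w6_c170.png

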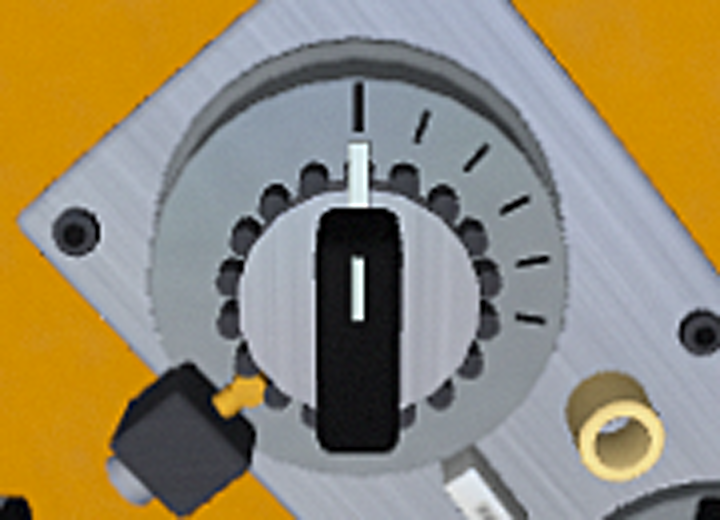

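Collar reads about 1.01 from the hex and 1.02 from the nose, so it is locked. The knob pointer, at about (259,170), is on the longer home mark, and the bar is parallel to the pads. Next I'll measure the bar centre.

Run:
```python
from h import *
from scipy.spatial.transform import Rotation as Ro
s=read_state(); R=Ro.from_quat(s['eef_rot']).as_matrix()
f=lambda x,y,z:wray('w6',170+(x+.5)/4-.5,130+(y+.5)/4-.5,z)
P=[f(318,250,.087),f(398,250,.087),f(322,445,.087),f(396,445,.087),f(358,215,.087),f(358,450,.087)]
for p in P: print(p, R.T@(p-s['ee_pos'])*1000)
print(R)
c=f(358,215,.087)-f(358,450,.087); print(np.linalg.norm(c), .873-(np.arctan2(-c[1],-c[0])-.3722))
c=f(358,85,.05)-f(358,130,.05);print(.873-(np.arctan2(-c[1],-c[0])-.3722))
```

```text
[ 0.59734101 -0.06788723  0.087     ] [18.04910859 -7.71724661 62.12826246]
[ 0.5836753  -0.06329858  0.087     ] [18.05516621  6.69826864 62.13601758]
[ 0.60957114 -0.03069951  0.087     ] [-21.09684066  -7.457356    61.95691617]
[ 0.59610739 -0.02618485  0.087     ] [-21.08501853   6.7431531   61.96458127]
[ 0.58841734 -0.07179242  0.087     ] [24.59466223 -0.50358252 62.16080386]
[ 0.60336188 -0.02749155  0.087     ] [-22.15854243  -0.54948272  61.95596871]
[[-3.18708421e-01 -9.47850893e-01 -1.90432873e-03]
 [-9.47842683e-01  3.18713660e-01 -3.98131758e-03]
 [ 4.38063100e-03  5.36124611e-04 -9.99990261e-01]]
0.04675367589682616 -0.00024246822656281974
-0.0007699601947016577
```

```bash
python3 -m handwheel '[[[0.3,-0.6,5,0,45],[0.3,-0.6,15,0,45],[0.3,-0.6,30,0,45],[0.3,-0.6,45,0,45],[0.3,-0.6,58,0,45],[0.3,-0.6,68,0,45],[0.3,-0.6,76,0,45],[0.3,-0.6,81,0,45],[0.3,-0.6,83,0,45],[0.3,-0.6,83,0,45]]]'
python3 - <<'E'
from h import *
snap('wrist','w7');s=read_state(); print(s['ee_pos'],s['eef_rot'],s['force'],s['finger_gap'],2*np.arctan2(s['eef_rot'][1],s['eef_rot'][0]))
E
```

```text
time_s: 8.5
ee_pos: [0.5963, -0.0489, 0.0661]
eef_rot: [-0.584, 0.812, -0.001, -0.002]
force: [-1.1, 0.3, 0.7]
finger_gap: 0.0386
[ 0.59651505 -0.04889225  0.06645118] [-0.58368821  0.81197514 -0.00130737 -0.00165322] [-0.54828594  0.65439628  0.37039192] 0.03834265693387146 4.388122984598804
```

View pics/w7.png

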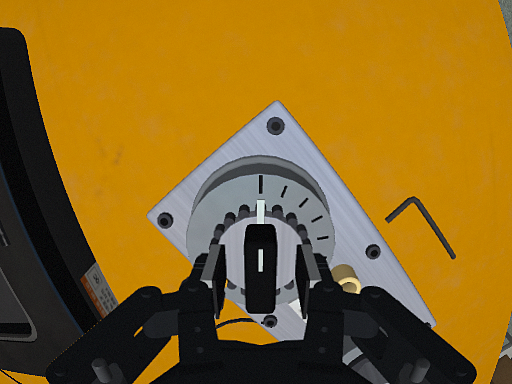

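The bar sits midway between the pads and the fingers are clear of the plunger block. Closing.

```bash
python3 -m handwheel '[[[0,0,0,0,35],[0,0,0,0,25],[0,0,0,0,15],[0,0,0,0,10],[0,0,0,0,10],[0,0,0,0,10],[0,0,0,0,10],[0,0,0,0,10],[0,0,0,0,10],[0,0,0,0,10]]]'
python3 - <<'E'
from h import *
snap('wrist','w8');s=read_state(); print(s['ee_pos'],s['force'],s['ft_torque'],s['finger_gap'],2*np.arctan2(s['eef_rot'][1],s['eef_rot'][0]))
E
```

```text
time_s: 9.55
ee_pos: [0.5966, -0.0489, 0.067]
eef_rot: [-0.584, 0.812, -0.001, -0.001]
force: [-1.8, 0.7, 4.8]
finger_gap: 0.0146
[ 0.59660908 -0.04885481  0.06703697] [-2.95713343  0.79039915  5.38049724] [ 0.35342754  0.84442623 -0.07796789] 0.014644447611092327 4.38827473768578
```

View pics/w8.png

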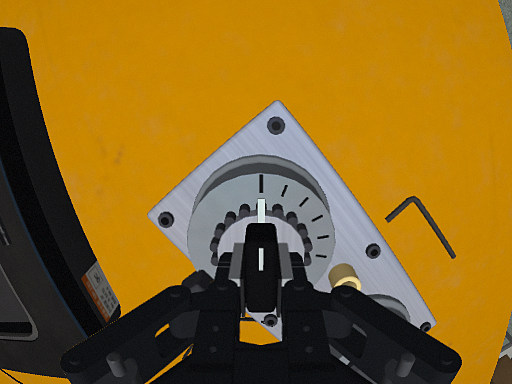

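Gripped (gap 14.6 mm), knob still at home. First click: +0.349.

```bash
python3 -m handwheel '[[[0,0,0,0.05,10],[0,0,0,0.11,10],[0,0,0,0.17,10],[0,0,0,0.23,10],[0,0,0,0.29,10],[0,0,0,0.33,10],[0,0,0,0.349,10],[0,0,0,0.349,10],[0,0,0,0.349,10],[0,0,0,0.349,10]]]'
python3 - <<'E'
from h import *
snap('wrist','w9');s=read_state(); print(s['ee_pos'],s['force'],s['ft_torque'],s['finger_gap'],2*np.arctan2(s['eef_rot'][1],s['eef_rot'][0]))
E
```

```text
time_s: 10.6
ee_pos: [0.596, -0.0485, 0.067]
eef_rot: [-0.434, 0.901, -0.001, -0.002]
force: [-4.7, 3.0, 5.3]
finger_gap: 0.0147
[ 0.59598385 -0.0485208   0.0670542 ] [-3.81105923  3.72702379  5.19842553] [ 0.95878208  1.51596483 -0.00690853] 0.0146447965790229 4.039815182037564
```

View pics/w9.png

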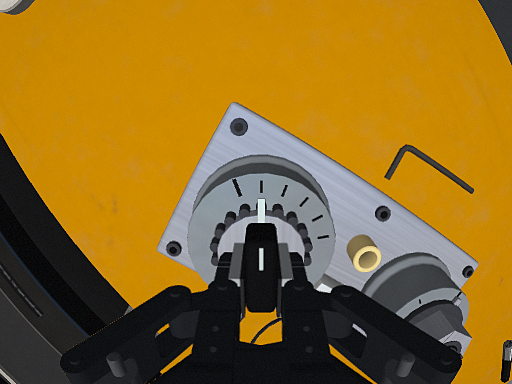

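The pointer at (261,205) is on the first mark (261,187), and residual torque is about 0. Second click.

```bash
python3 -m handwheel '[[[0,0,0,0.05,10],[0,0,0,0.11,10],[0,0,0,0.17,10],[0,0,0,0.23,10],[0,0,0,0.29,10],[0,0,0,0.33,10],[0,0,0,0.349,10],[0,0,0,0.349,10],[0,0,0,0.349,10],[0,0,0,0.349,10]]]'
python3 - <<'E'
from h import *
snap('wrist','w10');s=read_state(); print(s['ee_pos'],s['force'],s['ft_torque'],s['finger_gap'],2*np.arctan2(s['eef_rot'][1],s['eef_rot'][0]))
E
```

```text
time_s: 11.65
ee_pos: [0.5954, -0.0479, 0.067]
eef_rot: [-0.271, 0.962, -0.001, -0.002]
force: [-5.2, 3.4, 5.6]
finger_gap: 0.0145
[ 0.5954494  -0.04794176  0.0670337 ] [-4.12558131  3.50122315  5.22523803] [ 1.29966265  1.51947854 -0.06489717] 0.014754033478466705 3.6913493283783296
```

View pics/w10.png

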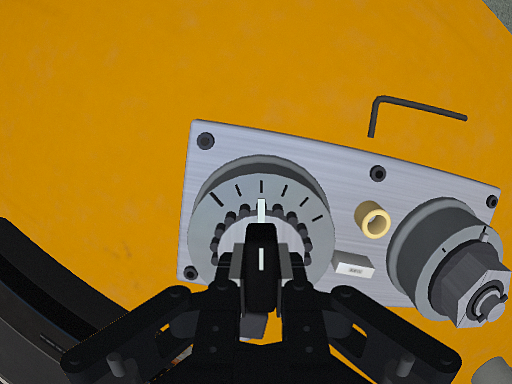

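Second stop confirmed: two marks lie left of the pointer. Third click.

```bash
python3 -m handwheel '[[[0,0,0,0.05,10],[0,0,0,0.11,10],[0,0,0,0.17,10],[0,0,0,0.23,10],[0,0,0,0.29,10],[0,0,0,0.33,10],[0,0,0,0.349,10],[0,0,0,0.349,10],[0,0,0,0.349,10],[0,0,0,0.349,10]]]'
python3 - <<'E'
from h import *
snap('wrist','w11');s=read_state(); print(s['ee_pos'],s['force'],s['ft_torque'],s['finger_gap'],2*np.arctan2(s['eef_rot'][1],s['eef_rot'][0]))
crop('w11',170,140,180,140,4)
E
```

```text
time_s: 12.7
ee_pos: [0.5951, -0.0472, 0.0671]
eef_rot: [-0.1, 0.995, -0.001, -0.002]
force: [-3.1, 3.9, 5.0]
finger_gap: 0.0145
[ 0.59513305 -0.04723615  0.06705816] [-2.88666706  4.02713671  4.4546369 ] [ 1.36601427  1.28606009 -0.00770003] 0.014605431272090777 3.3428701949316433
```

View pics/w11.png

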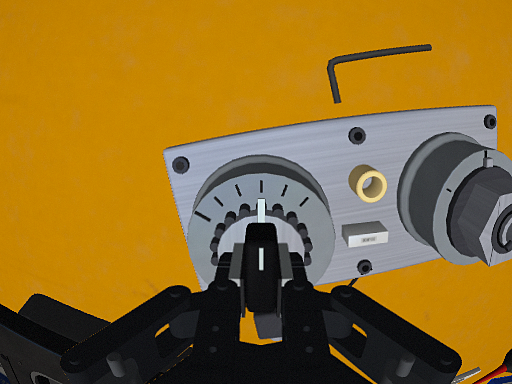

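View pics/w11_c170.png

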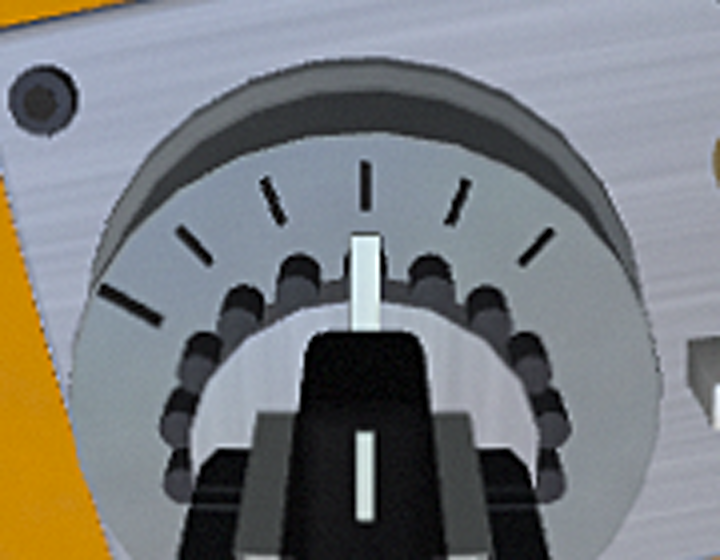

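The pointer is on the third mark, with the longer home mark and marks one and two to its left. The collar nose is still on its mark. I'll hold briefly, recheck and hand in.

```bash
python3 -m handwheel '[[[0,0,0,0,10],[0,0,0,0,10],[0,0,0,0,10],[0,0,0,0,10],[0,0,0,0,10],[0,0,0,0,10],[0,0,0,0,10],[0,0,0,0,10],[0,0,0,0,10],[0,0,0,0,10]]]'
python3 - <<'E'
from h import *
snap('wrist','w12');s=read_state(); print(s['ee_pos'],s['force'],s['ft_torque'],s['finger_gap'],s['dq'],2*np.arctan2(s['eef_rot'][1],s['eef_rot'][0]))
a=cv2.imread('pics/w11.png'); b=cv2.imread('pics/w12.png'); print(cv2.absdiff(a,b).max(2).__gt__(60).sum())
print(finish_job())
E
```

```text
time_s: 13.75
ee_pos: [0.5951, -0.0472, 0.0671]
eef_rot: [-0.1, 0.995, -0.001, -0.002]
force: [-2.8, 2.1, 4.8]
finger_gap: 0.0147
[ 0.59511328 -0.04720804  0.06705524] [-3.06252938  2.31101633  3.56970755] [ 0.82288184  0.97489097 -0.0357127 ] 0.014917662339508812 [-2.02810841e-04 -4.09859565e-04 -2.95223124e-04 -9.11090751e-05
  1.24703781e-04 -2.24798934e-03] 3.342884188782249
27
the job is handed in; nothing more can be done
None
```

I locked the collar and then indexed the knob from home to the third stop, one click at a time. I handed the job in at about 13.8 s with the bar still pinched; no verdict was reported.

- **Collar:** I turned it clockwise until the wrist torque rose to 1.9 N m at the end stop. After release, the nose was on the longer mark. The collar's angle measured 1.00–1.04 rad against the 1.0 stop, with the scatter coming from the image measurement. The mark still lined up in the picture taken at the third stop.
- **Knob:** It started at home, and I checked its pointer against the marks after each click. It now sits on the third mark. The gripper turned 1.045 rad in total, against 1.047 rad nominal.
- **Hold:** In the last check the arm was still, the pads stood about 15 mm apart on the bar, leftover twist was about 0.04 N m, and the tool force was about 5 N.
- **Loose items:** The bushing, gauge block and hex key looked undisturbed in the wrist pictures. I did not recheck the ring gauge and marker at the end, but the arm never worked near them.

The bar's 16 mm thickness read as about 14.6–14.9 mm on the finger gap. The collar's 46 mm read as about 44.5 mm in the same way, so I took this as pad give or sensor offset. No check failed.

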